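Close the lens tester and hold the lens barrel in its V-block

TASK

Lower the open cover of the lens tester fully closed, then lift the dark lens barrel off its rest and lower it (do not drop it) into the V-block on the cover, centred along the groove. Finish while still holding it there: keep pressing the barrel straight down with roughly 10 N so that it bears on both sides of the V, and do not let go or back off at the end. Leave the beaker, the vial and the amber bottle where they stand.

Things in the scene. Friction and masses are not known exactly. Their poses are not given: they have to be found in the camera images.
- tester: The lens tester: grey lamp housing 146 (x) x 150 (y) x 48 mm high, open at the top, fixed to the bench; its hinged white cover closes 2 mm above it. Origin at the centre of its underside; x points from the blue tab toward the hinge (away from the robot, yawed up to 0.35 rad), y along the hinge. The hinge axis is 73.5 mm along +x from the origin, 50 mm up.
- cover (a joint): Angle of the white cover about the hinge on the tester's far (+x) top edge: 0 = closed flat; grows as the tab rises, up to 1.4 rad. Stiff friction hinge: the cover stays where it is left, needs about 2 to 6 N on the tab to close, and stops hard at 0. Cover plate 147 mm long from the hinge, 150 mm wide, 10 mm thick.
- cover_hinge (a point): Point in the middle of the hinge axis, on the underside plane of the cover (50 mm above the bench). Its axes turn with the cover: x runs from the tab to the hinge, y along the hinge, z out of the cover's upper face.
- cover_tab (a point): Point on the upper face of the cover's blue finger tab, 165 mm from the hinge and 10 mm above the hinge axis in the cover's frame, turning with it. Tab 60 mm wide, 8 mm thick, jutting from 147 to 180 mm from the hinge. Push its upper face down to close the cover; when closed it lies 60 mm above the bench.
- v_seat (a point): Where the barrel's centre lies when seated: on the V-block's axis, mid-way along its groove, 75 mm from the hinge and 49.5 mm above the hinge axis in the cover's frame (99.5 mm above the bench when closed). Axes as the cover's; the groove runs along y. Apex of the 90 degree V 25.5 mm below this point, its upper edges 7 mm below, the cover's face 39 mm below.
- v_near: The pair of steel V faces on the tab side of the groove: one contact line of the barrel. Origin at the V's apex, mid-way along. The V-block is two metal saddles, each 20 mm long along y and 64 mm wide, centred 38 mm either side of the middle, with a 56 mm gap between them in which fingers can straddle the barrel.
- v_far: The pair of steel V faces on the hinge side of the groove: the other contact line. Origin as v_near.
- rest: Black rest fixed to the bench, base 85 (x) x 140 (y) x 8 mm, with two rubber rails along y (10 mm thick, 26 mm apart, tops 27 mm above the bench) on which the barrel lies. Origin at the centre of its underside.
- lens_barrel: The lens barrel: dark steel cylinder, 36 mm in diameter and 116 mm long, 0.13 to 0.22 kg, with thin brass rings about the middle and a green glass at each end (both ends alike; either way round will do). Origin at its centre, its axis along its own y. It starts lying level on the rest, its axis 41 mm above the bench; it may be turned about its axis.
- beaker: Bystander: empty clear beaker, 78 x 88 x 94 mm. Origin at its underside.
- vial: Bystander: small white-capped vial, 23 mm across, 45 mm high. Origin at its underside.
- amber_bottle: Bystander: small amber bottle with black cap, 45 mm across, 99 mm high. Origin at its underside.
Mind the look-alikes: they are no part of the job. Of the things shaped like the lens_barrel, the steel one is meant.

How it is judged:
On the way, in this order (a step that is already met when the one before it is completed fails the run):
1. the cover is closed while the barrel still lies on its rest (value of joint cover below 0.03 rad and distance of lens_barrel from where it was at the start of the episode below 0.03 m), for 0.2 s.
2. the barrel has been lifted off its rest (z of lens_barrel in the frame of rest above 0.07 m), for 0.1 s.
At the end, for the whole second after the job is handed in: Cover closed (under 0.03 rad); barrel still in the V-block, centre within 2.5 mm of the seat across and in height, 10 mm along the groove, axis within 0.05 rad of it; fingers still on it, pressing so that each side of the V carries at least 2 N (value of joint cover below 0.03 rad and x of lens_barrel in the frame of v_seat between -0.0025 and 0.0025 m and z of lens_barrel in the frame of v_seat between -0.0025 and 0.0025 m and y of lens_barrel in the frame of v_seat between -0.01 and 0.01 m and angle between the y axis of lens_barrel and the y axis of v_seat, either way round below 0.05 rad and contact force between lens_barrel and v_near above 2 N and contact force between lens_barrel and v_far above 2 N and contact force between the fingers and lens_barrel above 2 N and linear speed of lens_barrel below 0.02 m/s); the arm keeps its last pose, push and grip.
It fails at once if the barrel is dropped into the V-block (distance between lens_barrel and v_seat below 0.012 m and linear speed of lens_barrel above 0.4 m/s).
It fails at once if the barrel is forced into the V with over 40 N on one side (contact force between lens_barrel and v_near above 40 N or contact force between lens_barrel and v_far above 40 N).
It fails at once if the beaker, vial or amber bottle is moved by more than 30 mm (distance of any of beaker, vial, amber_bottle from where it was at the start of the episode above 0.03 m).
It also fails if it takes over 64 s, if anything falls off the work surface, if the arm or the gripper's body presses on something with over 40 N, if the wrist force passes 120 N, or if a joint passes its speed limit or range.

ROBOT

A 7-joint arm with a two-finger parallel gripper is mounted at the origin on a cart in front of the work surface, level with it; the furniture and walls round the work are solid. World frame = base frame: x ahead of the robot, y to its left, z up, the work surface at z = 0. Lengths are in m, angles in rad, forces in N, time in s.
With the tool pointing down it reaches from about 0.425 to 0.925 m from the base axis. Payload 6.8 kg.
Tool frame: the origin (TCP) lies at the very end of the fingers, on their centre line; the grasp point (between the pads) lies 19 mm behind it; z points along the fingers, y is the line along which they close (so a half turn about z gives the same grasp; the last joint's range is limited). The gripper opens to 88 mm and grips with 3 to 60 N. Pads are 20 mm wide; open, the fingers measure 115 mm over their backs; the gripper's body (75 mm by 178 mm) begins 61 mm behind the grasp point.
Start: joints at [1.045, 0.477, 0.022, 1.555, -0.011, 1.109, -0.083], TCP at [0.274, -0.617, 0.223] pointing down, gripper open.
Joint ranges: [-2.96, 2.96], [-0.34, 2.1], [-1.41, 1.46], [0.24, 2.44], [-1.37, 4.51], [0.17, 1.92], [-2.96, 2.96]. Speed limits (rad/s): [2.39, 2.39, 3.14, 3.14, 3.14, 3.14, 3.14].

INTERFACE

Orientations are given as a rotation vector (axis times angle).
In Python, from workcell import r gives the robot as it stands. The module is installed in compiled form; this text tells all that it offers.
- The arm moves only by the tool send_rows, never from a script. Its argument "steps" is a list of rows, each a list of 4 numbers: the shift along the tool's x, y, z in m, then the turn about the tool's z in units of 6 degrees (1.0 is 6 degrees). A call has exactly 5 rows; each row shifts and turns the commanded pose from where the row before left it, along the tool's axes as they then stand; what a row does not reach is not made up. A row lasts 1/10 s, in which the tool goes at most 50 mm and 8.59 degrees, less where a joint would pass 70% of its speed; a pose out of reach is approached as far as the arm can. A call with a gripper value outside its range is refused whole. "jaw" is the closure in counts, from 0 (fully open) to 255 (shut), set as the call begins (left out, the last holds). The fingers move at their own pace and stop on an object; "grip_force" is the grip in N (left out, the last holds). Time passes only in rows, so rows that do not move let the fingers close, or fill a call up. It gives the time, the measured TCP pose, the force, the opening and the grip force at its end, in the units of the state.
- r.get_obs(): the state, without advancing time (a new reading comes with each control period).
- r.camera(name): name is "scene" or "top" or "wrist"; returns (picture, depth): 400x640x3 uint8, blue, green, red; 400x640 float32, m along the optical axis (not along the pixel's ray), 0 where there is no reading.
- r.camera_model(name): a dict with "intrinsics" (3x3 intrinsics, pixels), "rvec" (rotation vector, rad) and "tvec" (3), from world to camera coordinates, as OpenCV has them. Camera axes: x right, y down, z forward; pixel columns grow to the right and rows downward; lengths in m; the calibration is good to about 2 mm. A picture is of the moment at which its call begins: read the wrist's pose just before it. camera_model takes no time and is no camera call; for the wrist camera it gives the pose at the moment of the call.
- r.hand_in(): hands the job in; it is judged then, once.
The state is a dict: "time_s": time; "q": joint angles; "joint_velocities": joint speeds; "joint_efforts": joint torques, N m; "tcp_pos": TCP position; "tcp_rot": TCP orientation; "force": force on the tool from outside, world axes, zero at the start; "torque": the same for the moment, N m; "finger_gap": finger opening in m; "finger_force": force on a finger pad.
Only numpy, scipy, OpenCV 4.12 (cv2) and the standard library are available. Lean on these libraries where they do the work, as an engineer would, in place of code of your own. Each camera call takes 0.05 s, during which the arm holds its last target. There are 200 camera calls.

## Working session

There is one attempt and no reset: what is moved stays moved. The work goes in short steps, Python scripts to look and compute and a tool call to move; the robot and the scene stay as the last step left them, time stands still between calls to the robot, and variables do not carry over. Pictures are saved under pics/ and viewed, at most 10 in all, crops included, and the job is handed in when it is done.

Besides the shell and the picture viewer there is one more tool, called after "Emit:" in YAML: its name, and indented under it one key for each argument. send_rows: Moves the arm, as the interface text tells. Its arguments: {"type":"object","properties":{"steps":{"type":"array"},"jaw":{"type":"number"},"grip_force":{"type":"number"}},"required":["steps"]}

```bash
mkdir -p pics; cat > h.py <<'E'
import numpy as np, cv2
from workcell import r
def cloud(name):
    m=r.camera_model(name); im,d=r.camera(name)
    K=np.array(m["intrinsics"]);R=cv2.Rodrigues(np.array(m["rvec"],float))[0];t=np.array(m["tvec"],float).ravel()
    v,u=np.mgrid[:d.shape[0],:d.shape[1]]
    c=np.stack([(u-K[0,2])/K[0,0]*d,(v-K[1,2])/K[1,1]*d,d],-1)
    return im,d,(c-t)@R
E
python3 - <<'E'
from h import *
for n in ("scene","top"):
    im,d,P=cloud(n); cv2.imwrite(f"pics/{n}0.png",im); np.savez(f"{n}0.npz",im=im,d=d,P=P)
    print(n,r.camera_model(n)["tvec"],(d==0).mean())
o=r.get_obs(); print(o)
E
```

```text
scene [-0.36988071  0.28438091  0.77453674] 0.0043828125
top [0.02488783 0.57469698 1.24429668] 0.00392578125
{'time_s': 0.1, 'q': array([ 1.04490237,  0.47771092,  0.02236165,  1.55627563, -0.01148198,
        1.10932043, -0.08305661]), 'joint_velocities': array([ 0.0005892 , -0.00287571,  0.00084232, -0.00278479, -0.00035668,
        0.00204284,  0.00048573]), 'joint_efforts': array([ 5.30038204e-03, -5.84090137e+01,  1.54014364e+00, -2.73307997e+01,
       -5.42506459e-02,  1.31386664e-02,  3.82292205e-05]), 'tcp_pos': array([ 0.27364607, -0.61648244,  0.2218162 ]), 'tcp_rot': array([-3.07179345e+00, -6.51277083e-01,  7.27661847e-04]), 'force': array([ 0.08716939,  0.24666539, -0.43650624]), 'torque': array([-0.02605244,  0.01106745,  0.04420465]), 'finger_force': 0.0, 'finger_gap': 0.08815378455901376}
```

View pics/scene0.png

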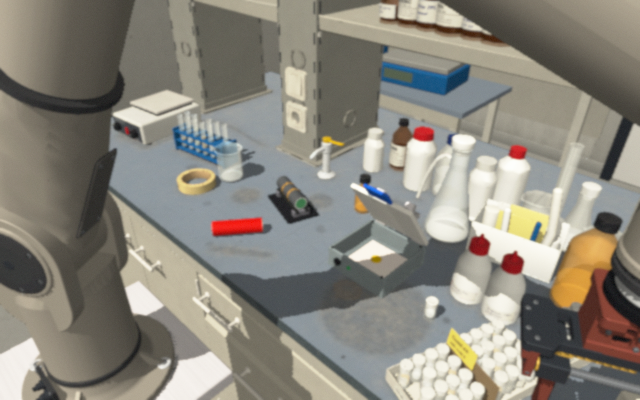

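View pics/top0.png

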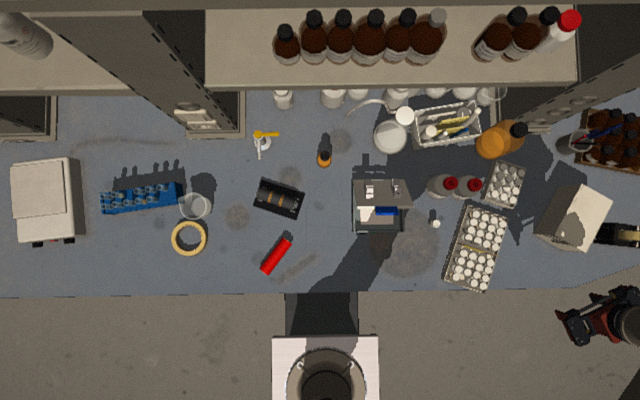

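Candidates: red cylinder top(276,256), which is a look-alike. Dark barrel with brass rings on the black rest is at top(279,198), scene(292,195), and this is the one meant. The open cover is at top(380,205), with the amber bottle at (324,158), beaker at (195,206) and vial at (435,224).

```bash
python3 - <<'E'
from h import *
z=np.load("top0.npz");im,P=z["im"],z["P"]
def pr(n,u,v): print(n,np.round(P[v,u],3))
for n,u,v in [("barrel",279,198),("red",276,256),("amber",324,158),("vial",435,224),("beaker",195,206),("coverL",362,185),("coverR",400,185),("bench",320,230)]: pr(n,u,v)
# barrel/rest region
Q=P[160:235,235:320].reshape(-1,3)
B=Q[(Q[:,2]>.036)&(Q[:,2]<.075)]; print("barrel pts",len(B),B.min(0),B.max(0))
B=B[:,:]; c=B[:,:2].mean(0); w,V=np.linalg.eigh(np.cov(B[:,:2].T)); print(c,V[:,1],np.arctan2(V[1,1],V[0,1]),4*np.sqrt(w),B[:,2].max())
(cr,cs,ca)=cv2.minAreaRect((B[:,:2]*1000).astype(np.float32)); print(cr,cs,ca)
# rest base
Rr=Q[(Q[:,2]>.004)&(Q[:,2]<.03)]; print("rest",cv2.minAreaRect((Rr[:,:2]*1000).astype(np.float32)))
# tester region height
T=P[150:240,340:425].reshape(-1,3); 
box=T[(T[:,2]>.04)&(T[:,2]<.056)]; print("housing",cv2.minAreaRect((box[:,:2]*1000).astype(np.float32)),len(box))
cv=T[T[:,2]>.07]; print(len(cv),cv.min(0),cv.max(0))
crop=np.hstack([cv2.resize(im[150:245,225:325],None,fx=4,fy=4,interpolation=2),cv2.resize(im[150:245,335:435],None,fx=4,fy=4,interpolation=2)]); cv2.imwrite("pics/c1.png",crop)
E
```

```text
barrel [0.563 0.126 0.053]
red [0.394 0.138 0.036]
amber [ 0.672 -0.007  0.094]
vial [ 0.479 -0.329  0.047]
beaker [0.546 0.384 0.007]
coverL [ 0.593 -0.113  0.095]
coverR [ 0.587 -0.21   0.147]
bench [ 0.467  0.007 -0.001]
barrel pts 499 [0.53024771 0.00703022 0.03699567] [0.67195378 0.19704751 0.06585268]
[0.56625605 0.13344266] [0.04698186 0.99889574] 1.523797163210844 [0.08458272 0.14890519] 0.06585267941436754
(585.4041748046875, 87.80571746826172) (101.12006378173828, 215.16925048828125) 22.901491165161133
rest ((569.633056640625, 136.3844451904297), (256.0982360839844, 225.15231323242188), 89.01264953613281)
housing ((580.8013305664062, -162.75405883789062), (240.44923400878906, 148.4419708251953), 0.007496331352740526) 243
1711 [ 0.48785506 -0.23849458  0.07013919] [0.61120775 0.02080179 1.28091177]
```

View pics/c1.png

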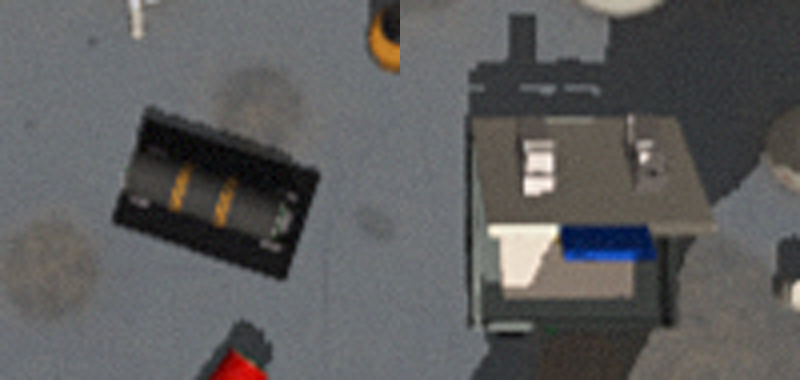

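The barrel with brass rings is confirmed, at about crop (205,195). The housing looks nearly square to the world axes, and the tab is at crop (605,240).

```bash
python3 - <<'E'
from h import *
for n in("top","scene"):
    z=np.load(f"{n}0.npz");im,P,d=z["im"],z["P"],z["d"]
    b,g,rr=[im[...,i].astype(int) for i in range(3)]
    X=P
    blue=(b>g+40)&(b>rr+60)&(np.abs(P[...,1]+.165)<.12)&(np.abs(P[...,0]-.53)<.12)
    Q=P[blue]; print(n,"blue",len(Q),np.round(Q.mean(0),4),np.round(Q.min(0),3),np.round(Q.max(0),3))
    near=(np.abs(P[...,1]+.165)<.13)&(P[...,0]>.45)&(P[...,0]<.72)
    q=P[near&(P[...,2]>.075)&(P[...,2]<.22)&~blue]
    # RANSAC plane for cover
    rng=np.random.default_rng(0);best=0
    for _ in range(500):
        a=q[rng.choice(len(q),3,False)];nn=np.cross(a[1]-a[0],a[2]-a[0]);l=np.linalg.norm(nn)
        if l<1e-6: continue
        nn/=l; s=np.abs((q-a[0])@nn)<.003
        if s.sum()>best:best=s.sum();S=s
    c=q[S].mean(0);nn=np.linalg.svd(q[S]-c)[2][2]; nn*=np.sign(nn[2]); print(" plane",best,len(q),np.round(c,4),np.round(nn,4),"tilt",np.arccos(nn[2]),"yaw",np.arctan2(nn[1],nn[0]))
    print("  ext",q[S].min(0),q[S].max(0))
    # housing rim
    h=P[near&(P[...,2]>.040)&(P[...,2]<.056)&(P[...,0]<.66)]; rc=cv2.minAreaRect((h[:,:2]*1000).astype(np.float32)); print(" rim",len(h),rc)
    # barrel: height > .045, area limited
    nb=(np.abs(P[...,0]-.565)<.06)&(np.abs(P[...,1]-.13)<.085)&(P[...,2]>.043)&(P[...,2]<.07)
    k,lab,st,_=cv2.connectedComponentsWithStats(nb.astype(np.uint8)); i=1+st[1:,4].argmax(); B=P[lab==i]
    w,V=np.linalg.eigh(np.cov(B[:,:2].T)); rc=cv2.minAreaRect((B[:,:2]*1000).astype(np.float32))
    print(" barrel",len(B),B.mean(0),V[:,1],np.degrees(np.arctan2(V[1,1],V[0,1])),rc,np.percentile(B[:,2],99))
    u,s=np.unique(np.where(near&(P[...,2]>.04),1,0),return_counts=True)
E
```

```text
top blue 116 [ 0.5152 -0.1618  0.1968] [ 0.508 -0.192  0.181] [ 0.527 -0.135  0.205]
 plane 1124 1613 [ 0.5571 -0.1617  0.1395] [ 0.8204 -0.0084  0.5717] tilt 0.9622645113036237 yaw -0.010204883931325612
  ext [ 0.51261422 -0.23849458  0.07538088] [ 0.60386553 -0.08865104  0.20377548]
 rim 242 ((537.6383666992188, -162.63919067382812), (149.2296600341797, 152.13929748535156), 89.14476013183594)
 barrel 481 [0.56391814 0.13643149 0.0548889 ] [0.33308035 0.94289845] 70.5441525292202 ((564.0442504882812, 136.7352294921875), (117.7860107421875, 35.28158187866211), 70.70713806152344) 0.0642105847905717
scene blue 177 [ 0.5089 -0.1689  0.1945] [ 0.503 -0.194  0.177] [ 0.52  -0.135  0.203]
 plane 1218 1842 [ 0.5477 -0.1706  0.1321] [ 0.8282 -0.0056  0.5604] tilt 0.975885149443209 yaw -0.00673464604625437
  ext [ 0.50505805 -0.23935425  0.07508209] [ 0.5896323  -0.08883579  0.19765438]
 rim 977 ((531.8977661132812, -162.96099853515625), (152.51959228515625, 152.29286193847656), 89.55857849121094)
 barrel 390 [0.5530586  0.12915719 0.05348973] [0.3001442  0.95389384] 72.53373562988726 ((558.3475341796875, 135.47901916503906), (121.06098937988281, 34.563350677490234), 71.87033081054688) 0.05966042177438095
```

Emit:
send_rows:
  steps:
    - [0.029, -0.02, -0.01, 0]
    - [0.029, -0.02, -0.01, 0]
    - [0.029, -0.02, -0.01, 0]
    - [0.029, -0.02, -0.01, 0]
    - [0.029, -0.02, -0.01, 0]
  jaw: 255
  grip_force: 30

```text
time_s: 0.6
tcp_pos: [0.3662, -0.4652, 0.2726]
tcp_rot: [-3.073, -0.651, 0.001]
force: [1.5, -0.6, -0.3]
finger_gap: 0.0511
finger_force: 0.0
```

Emit:
send_rows:
  steps:
    - [0.029, -0.02, 0, 0]
    - [0.029, -0.02, 0, 0]
    - [0.029, -0.02, 0, 0]
    - [0.029, -0.02, 0, 0]
    - [0.029, -0.02, 0, 0]

```text
time_s: 1.1
tcp_pos: [0.4581, -0.3151, 0.2724]
tcp_rot: [-3.073, -0.651, 0.001]
force: [0.0, -0.8, 0.4]
finger_gap: 0.0111
finger_force: 0.0
```

Emit:
send_rows:
  steps:
    - [0.029, -0.02, 0, 0]
    - [0.029, -0.02, 0, 0]
    - [0.029, -0.02, 0, 0]
    - [0.029, -0.02, 0, 0]
    - [0.029, -0.02, 0, 0]

```text
time_s: 1.6
tcp_pos: [0.55, -0.165, 0.2723]
tcp_rot: [-3.073, -0.651, 0.001]
force: [-0.3, -0.2, 0.1]
finger_gap: 0.0005
finger_force: 0.0
```

Emit:
send_rows:
  steps:
    - [0, 0, 0, -1.1]
    - [0, 0, 0, -1.1]
    - [0, 0, 0, -1.1]
    - [0, 0, 0, -1.1]
    - [0, 0, 0, -1.1]

```text
time_s: 2.1
tcp_pos: [0.5494, -0.1662, 0.2722]
tcp_rot: [-2.758, -1.504, 0.001]
force: [-0.4, -0.1, -0.2]
finger_gap: 0.0002
finger_force: 0.0
```

Emit:
send_rows:
  steps:
    - [0, 0, 0, -1.1]
    - [0, 0, 0, -1.1]
    - [0, 0, 0, -1.1]
    - [0, 0, 0, -1.1]
    - [0, 0, 0, -1.1]

```text
time_s: 2.6
tcp_pos: [0.5494, -0.1662, 0.2722]
tcp_rot: [-2.217, -2.225, 0.001]
force: [0.3, -0.2, -0.3]
finger_gap: 0.0006
finger_force: 0.0
```

Emit:
send_rows:
  steps:
    - [0, 0, 0.016, 0]
    - [0, 0, 0.016, 0]
    - [0, 0, 0.016, 0]
    - [0, 0, 0.016, 0]
    - [0, 0, 0.016, 0]

```text
time_s: 3.1
tcp_pos: [0.5494, -0.1663, 0.1917]
tcp_rot: [-2.222, -2.22, 0.001]
force: [0.2, -0.1, -0.5]
finger_gap: 0.0002
finger_force: 0.0
```

Emit:
send_rows:
  steps:
    - [0, -0.012, 0.005, 0]
    - [0, -0.011, 0.007, 0]
    - [0, -0.012, 0.01, 0]
    - [0, -0.012, 0.011, 0]
    - [0, -0.01, 0.012, 0]

```text
time_s: 3.6
tcp_pos: [0.4926, -0.166, 0.1476]
tcp_rot: [2.222, 2.22, 0.001]
force: [-0.2, 1.0, 2.0]
finger_gap: 0.0006
finger_force: 0.9
```

Emit:
send_rows:
  steps:
    - [0, -0.009, 0.013, 0]
    - [0, -0.008, 0.014, 0]
    - [0, -0.006, 0.015, 0]
    - [0, -0.005, 0.015, 0]
    - [0, -0.003, 0.014, 0]

```text
time_s: 4.1
tcp_pos: [0.4612, -0.1661, 0.076]
tcp_rot: [-2.223, -2.22, 0.0]
force: [0.3, 0.2, 0.9]
finger_gap: 0.0008
finger_force: 0.6
```

Emit:
send_rows:
  steps:
    - [0, -0.001, 0.005, 0]
    - [0, 0, 0.004, 0]
    - [0, 0, 0.003, 0]
    - [0, 0, 0.002, 0]
    - [0, 0, 0.002, 0]

```text
time_s: 4.6
tcp_pos: [0.4611, -0.1663, 0.0609]
tcp_rot: [2.222, 2.22, 0.0]
force: [-0.8, -0.0, 0.2]
finger_gap: 0.0003
finger_force: 0.5
```

Emit:
send_rows:
  steps:
    - [0, 0, 0.001, 0]
    - [0, 0, 0.001, 0]
    - [0, 0, 0, 0]
    - [0, 0, 0, 0]
    - [0, 0, 0, 0]

```text
time_s: 5.1
tcp_pos: [0.4611, -0.1663, 0.0602]
tcp_rot: [2.222, 2.219, -0.001]
force: [-6.5, 1.0, 19.0]
finger_gap: 0.0004
finger_force: 9.0
```

```bash
python3 - <<'E'
from h import *
im,d,P=cloud("top");cv2.imwrite("pics/t2.png",cv2.resize(im[130:260,240:450],None,fx=3.5,fy=3.5))
q=P[150:250,330:430].reshape(-1,3)
for a,b in((.03,.055),(.055,.066),(.066,.085),(.085,.1),(.1,.3)):
    s=q[(q[:,2]>a)&(q[:,2]<b)]; print(a,len(s),s.mean(0) if len(s) else '')
E
```

```text
0.03 148 [ 0.58427375 -0.15400037  0.04416736]
0.055 1528 [ 0.54723897 -0.14924233  0.05990814]
0.066 117 [ 0.53687864 -0.13686424  0.07570416]
0.085 91 [ 0.53234338 -0.13887888  0.08917135]
0.1 565 [ 0.50601523 -0.15336542  0.18671877]
```

View pics/t2.png

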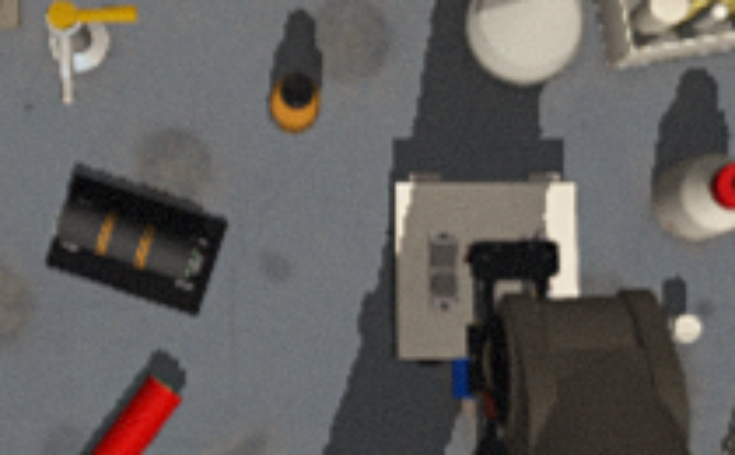

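The cover lies flat, with its face at z≈0.060. The barrel is still on its rest at crop (130,240). Next I open the gripper, lift and go above the barrel.

Emit:
send_rows:
  steps:
    - [0, 0, -0.03, 0]
    - [0, 0, -0.03, 0]
    - [0, 0, -0.03, 0]
    - [0, 0, -0.03, 0]
    - [0, 0, -0.03, 0]
  jaw: 0

```text
time_s: 5.65
tcp_pos: [0.4609, -0.1661, 0.2102]
tcp_rot: [2.222, 2.22, 0.001]
force: [0.9, -0.5, -0.4]
finger_gap: 0.037
finger_force: 0.0
```

Emit:
send_rows:
  steps:
    - [0.03, 0.01, 0, 0]
    - [0.03, 0.01, 0, 0]
    - [0.03, 0.01, 0, 0]
    - [0.03, 0.01, 0, 0]
    - [0.03, 0.01, 0, 0]

```text
time_s: 6.15
tcp_pos: [0.5114, -0.015, 0.2089]
tcp_rot: [2.222, 2.219, 0.001]
force: [0.4, 0.1, -0.3]
finger_gap: 0.0769
finger_force: 0.0
```

Emit:
send_rows:
  steps:
    - [0.03, 0.01, 0, 0]
    - [0.03, 0.01, 0, 0]
    - [0.03, 0.01, 0, 0]
    - [0.03, 0.01, 0, 0]
    - [0.03, 0.01, 0, 0]

```text
time_s: 6.65
tcp_pos: [0.5616, 0.135, 0.2088]
tcp_rot: [2.223, 2.22, 0.001]
force: [0.6, -1.1, -0.1]
finger_gap: 0.0877
finger_force: 0.0
```

Emit:
send_rows:
  steps:
    - [0, 0, 0, 0.65]
    - [0, 0, 0, 0.65]
    - [0, 0, 0, 0.65]
    - [0, 0, 0, 0.65]
    - [0, 0, 0, 0.65]

```text
time_s: 7.15
tcp_pos: [0.5612, 0.1338, 0.2087]
tcp_rot: [2.569, 1.808, 0.001]
force: [-1.3, -0.7, -0.3]
finger_gap: 0.0878
finger_force: 0.0
```

```bash
cat > meas.py <<'E'
from h import *
R=cv2.Rodrigues(r.get_obs()["tcp_rot"])[0];p=r.get_obs()["tcp_pos"]
for n in("wrist","top"):
    im,d,P=cloud(n); cv2.imwrite(f"pics/m_{n}.png",im)
    nb=(np.abs(P[...,0]-.562)<.07)&(np.abs(P[...,1]-.135)<.085)&(P[...,2]>.043)&(P[...,2]<.07)&(d>0)
    k,lab,st,_=cv2.connectedComponentsWithStats(nb.astype(np.uint8)); B=P[lab==1+st[1:,4].argmax()]
    c,s,a=cv2.minAreaRect((B[:,:2]*1000).astype(np.float32)); w,V=np.linalg.eigh(np.cov(B[:,:2].T))
    print(n,len(B),c,s,a,np.degrees(np.arctan2(V[1,1],V[0,1])),np.percentile(B[:,2],[50,99]))
    # offset in tool axes
    print("  tool offset",R.T@(np.array([c[0]/1000,c[1]/1000,.041])-p))
    q=P[(np.abs(P[...,0]-.54)<.12)&(np.abs(P[...,1]+.163)<.12)&(d>0)]; s=q[(q[:,2]>.054)&(q[:,2]<.066)]
    if len(s)>200: print("  cover",cv2.minAreaRect((s[:,:2]*1000).astype(np.float32)),np.median(s[:,2]))
    for y0 in(-.163-.038,-.163+.038):
        v=q[(q[:,2]>.083)&(q[:,2]<.1)&(np.abs(q[:,1]-y0)<.02)]
        if len(v): print("  saddle",len(v),v.mean(0),np.percentile(v,[3,97],axis=0)[:,:2].ravel())
print(p,cv2.Rodrigues(R)[0].ravel(),np.degrees(np.arctan2(R[1,0],R[0,0])))
E
python3 meas.py
```

```text
wrist 3304 (564.5360107421875, 136.50796508789062) (117.62322998046875, 35.56631088256836) 70.21533966064453 70.76605464538828 [0.0564432  0.05978092]
  tool offset [0.00359975 0.00214404 0.16773939]
top 43 (557.374267578125, 84.7466812133789) (33.3114013671875, 16.956205368041992) 26.123165130615234 -150.59743952585055 [0.0549571  0.06162238]
  tool offset [-0.04754241  0.01286785  0.16772955]
  cover ((520.51708984375, -163.51219177246094), (149.8721160888672, 186.55091857910156), 88.78463745117188) 0.05985851614966813
  saddle 88 [ 0.53223915 -0.20078664  0.0887394 ] [ 0.50701734 -0.21025037  0.55807595 -0.19106656]
  saddle 83 [ 0.53213487 -0.12508557  0.08868877] [ 0.50823125 -0.13513759  0.55647018 -0.11549964]
[0.5612278  0.13382131 0.20873758] [2.56890634e+00 1.80813693e+00 6.92075302e-04] 70.2799644259027
```

View pics/m_wrist.png

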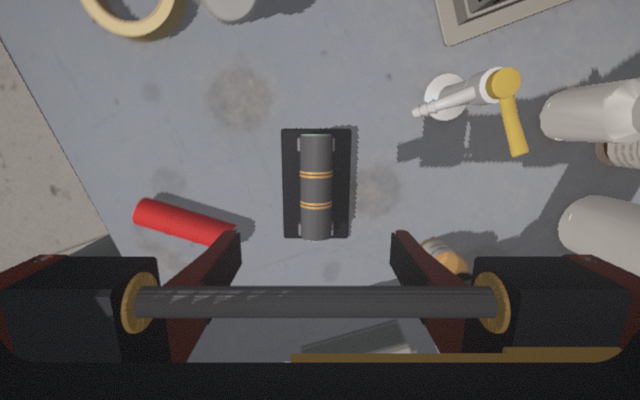

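The barrel appears at wrist (316,187), aligned with the gripper, with an offset of about 4 mm and 2 mm. I descend and grip.

Emit:
send_rows:
  steps:
    - [0.0036, 0.0021, 0.03, 0]
    - [0, 0, 0.03, 0]
    - [0, 0, 0.03, 0]
    - [0, 0, 0.02, 0]
    - [0, 0, 0.02, 0]

```text
time_s: 7.75
tcp_pos: [0.5641, 0.1364, 0.0776]
tcp_rot: [-2.564, -1.814, 0.0]
force: [0.2, -0.3, -0.6]
finger_gap: 0.0874
finger_force: 0.0
```

Emit:
send_rows:
  steps:
    - [0, 0, 0.015, 0]
    - [0, 0, 0.012, 0]
    - [0, 0, 0.01, 0]
    - [0, 0, 0.007, 0]
    - [0, 0, 0.005, 0]

```text
time_s: 8.25
tcp_pos: [0.5645, 0.1365, 0.0294]
tcp_rot: [2.566, 1.812, 0.0]
force: [-1.5, 0.8, -0.2]
finger_gap: 0.088
finger_force: 0.0
```

Emit:
send_rows:
  steps:
    - [0, 0, 0, 0]
    - [0, 0, 0, 0]
    - [0, 0, 0, 0]
    - [0, 0, 0, 0]
    - [0, 0, 0, 0]
  jaw: 255
  grip_force: 40

```text
time_s: 8.75
tcp_pos: [0.5644, 0.1365, 0.03]
tcp_rot: [2.566, 1.812, 0.001]
force: [-0.4, 0.7, -0.7]
finger_gap: 0.0516
finger_force: 0.0
```

Emit:
send_rows:
  steps:
    - [0, 0, 0, 0]
    - [0, 0, 0, 0]
    - [0, 0, 0, 0]
    - [0, 0, 0, 0]
    - [0, 0, 0, 0]

```text
time_s: 9.25
tcp_pos: [0.5631, 0.1369, 0.0297]
tcp_rot: [-2.565, -1.812, 0.002]
force: [-5.8, 1.0, 5.2]
finger_gap: 0.0355
finger_force: 40.0
```

Emit:
send_rows:
  steps:
    - [0, 0, -0.01, 0]
    - [0, 0, -0.02, 0]
    - [0, 0, -0.04, 0]
    - [0, 0, -0.05, 0]
    - [0, 0, -0.05, 0]

```text
time_s: 9.75
tcp_pos: [0.5643, 0.1359, 0.2017]
tcp_rot: [2.567, 1.811, 0.0]
force: [1.2, -0.2, -1.3]
finger_gap: 0.0351
finger_force: 40.0
```

Emit:
send_rows:
  steps:
    - [0, 0, 0, -0.63]
    - [0, 0, 0, -0.63]
    - [0, 0, 0, -0.63]
    - [0, 0, 0, -0.63]
    - [0, 0, 0, -0.63]

```text
time_s: 10.25
tcp_pos: [0.5648, 0.1359, 0.2002]
tcp_rot: [2.231, 2.21, 0.001]
force: [-0.0, -0.3, -1.8]
finger_gap: 0.0348
finger_force: 40.0
```

Emit:
send_rows:
  steps:
    - [-0.03, -0.003, 0, 0]
    - [-0.03, -0.003, 0, 0]
    - [-0.03, -0.003, 0, 0]
    - [-0.03, -0.003, 0, 0]
    - [-0.03, -0.003, 0, 0]

```text
time_s: 10.75
tcp_pos: [0.5477, -0.0151, 0.2003]
tcp_rot: [2.234, 2.207, 0.001]
force: [-0.2, -0.4, -2.3]
finger_gap: 0.0352
finger_force: 40.0
```

```bash
cat > m2.py <<'E'
from h import *
o=r.get_obs();R=cv2.Rodrigues(o["tcp_rot"])[0];p=o["tcp_pos"]
print(p,"toolx deg",np.degrees(np.arctan2(R[1,0],R[0,0])),o["force"],o["finger_gap"])
for n in("wrist","top"):
    im,d,P=cloud(n); cv2.imwrite(f"pics/m2_{n}.png",im)
    q=P[(np.abs(P[...,0]-.54)<.12)&(np.abs(P[...,1]+.163)<.12)&(d>0)]
    s=q[(q[:,2]>.054)&(q[:,2]<.066)&(q[:,0]>.462)]
    if len(s)>200:
        print(n,"cover",len(s),cv2.minAreaRect((s[:,:2]*1000).astype(np.float32)),np.median(s[:,2]))
        # side edges by y extremes, front/back by x extremes
        far=[];
        for y in np.arange(-.23,-.09,.01):
            t=s[np.abs(s[:,1]-y)<.005]
            if len(t)>5: far.append((y,t[:,0].max()))
        print("  hinge-edge slope deg",np.degrees(np.arctan(np.polyfit(*np.array(far).T,1)[0])),"median x",np.median(np.array(far)[:,1]))
    S=[]
    for y0 in(-.163-.038,-.163+.038):
        v=q[(q[:,2]>.07)&(q[:,2]<.1)&(np.abs(q[:,1]-y0)<.02)]
        if len(v)>20: S.append(v);print("  saddle",len(v),v.mean(0),np.round(np.percentile(v,[2,98],axis=0)[:,:2].ravel(),4),cv2.minAreaRect((v[:,:2]*1000).astype(np.float32)))
    w=P[(np.abs(P[...,0]-p[0])<.06)&(np.abs(P[...,1]-p[1])<.075)&(P[...,2]>p[2]-.005)&(P[...,2]<p[2]+.031)&(d>0)]
    if len(w)>50: print("  held",len(w),cv2.minAreaRect((w[:,:2]*1000).astype(np.float32)),np.percentile(w[:,2],[2,98]))
E
python3 m2.py
```

```text
[ 0.54772018 -0.01512421  0.20027002] toolx deg 89.31458625807245 [-0.18021493 -0.42469121 -2.30632586] 0.03517616945270527
wrist cover 1132 ((541.6510620117188, -149.48318481445312), (124.20152282714844, 135.47640991210938), 5.127011299133301) 0.05990461125880224
  hinge-edge slope deg -36.271876748869175 median x 0.6013559919008593
  saddle 84 [ 0.50670748 -0.19279675  0.07426307] [ 0.5003 -0.1987  0.5139 -0.1907] ((507.70147705078125, -194.5416259765625), (15.212977409362793, 8.40296745300293), 2.8230252265930176)
  held 12574 ((548.8880615234375, -14.496208190917969), (116.641845703125, 54.383209228515625), 88.98637390136719) [0.21078671 0.23008525]
top cover 1361 ((535.9008178710938, -189.37353515625), (150.95179748535156, 105.49476623535156), 4.3181915283203125) 0.0598920502052578
  hinge-edge slope deg -3.7060158560406937 median x 0.6050253063270975
  saddle 174 [ 0.5309118  -0.20018264  0.08236506] [ 0.5016 -0.2109  0.5617 -0.191 ] ((531.7562866210938, -201.27505493164062), (20.594524383544922, 60.478694915771484), 89.23807525634766)
```

View pics/m2_wrist.png

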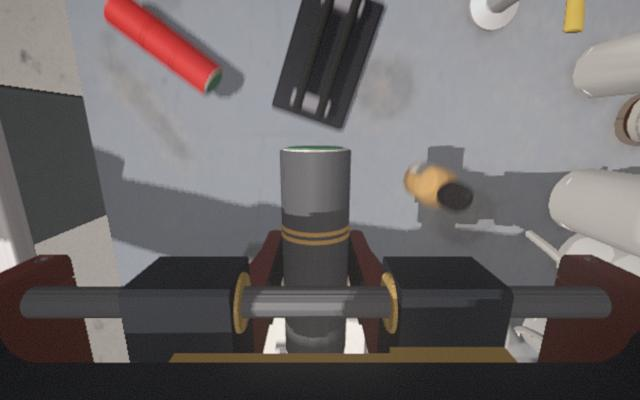

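The barrel is held straight at wrist (315,220), with the white saddles just visible below it at (320,340). The seat is at about (0.532, -0.163), so I go above it and down near the V.

Emit:
send_rows:
  steps:
    - [-0.03, -0.003, 0, 0]
    - [-0.03, -0.003, 0, 0]
    - [-0.03, -0.003, 0, 0]
    - [-0.03, -0.003, 0, 0]
    - [-0.028, -0.002, 0, 0]

```text
time_s: 11.35
tcp_pos: [0.532, -0.1625, 0.2002]
tcp_rot: [2.233, 2.208, 0.001]
force: [0.0, 0.8, -1.3]
finger_gap: 0.0349
finger_force: 40.0
```

Emit:
send_rows:
  steps:
    - [0, 0, 0.025, 0]
    - [0, 0, 0.025, 0]
    - [0, 0, 0.02, 0]
    - [0, 0, 0.01, 0]
    - [0, 0, 0.005, 0]

```text
time_s: 11.85
tcp_pos: [0.5319, -0.1609, 0.1142]
tcp_rot: [-2.233, -2.209, 0.0]
force: [-0.7, -0.1, -1.1]
finger_gap: 0.0357
finger_force: 40.0
```

Emit:
send_rows:
  steps:
    - [0, 0, 0.005, 0]
    - [0, 0, 0.005, 0]
    - [0, 0, 0.003, 0]
    - [0, 0, 0.002, 0]
    - [0, 0, 0, 0]

```text
time_s: 12.35
tcp_pos: [0.5318, -0.1612, 0.0997]
tcp_rot: [2.234, 2.208, -0.0]
force: [-0.6, 0.2, -1.1]
finger_gap: 0.035
finger_force: 40.0
```

```bash
python3 m2.py
```

```text
[ 0.53184135 -0.16123612  0.09965148] toolx deg 89.3358422506428 [-0.55331234  0.17288426 -1.13663774] 0.03497603584097597
wrist cover 18551 ((536.5166015625, -163.7687530517578), (149.45187377929688, 150.63877868652344), 89.34654998779297) 0.059945579899377564
  hinge-edge slope deg 2.8505402970030804 median x 0.6070917176189254
  saddle 21 [ 0.5399653  -0.19229655  0.08451109] [ 0.5104 -0.1931  0.555  -0.1915] ((532.7391357421875, -192.24005126953125), (1.3306838274002075, 44.64303207397461), 89.29230499267578)
  saddle 966 [ 0.53074088 -0.12473629  0.0828669 ] [ 0.5012 -0.1348  0.564  -0.1156] ((532.541748046875, -125.6890640258789), (19.98972511291504, 63.8831787109375), 89.26774597167969)
  held 12595 ((533.03564453125, -160.43948364257812), (116.34658813476562, 54.222496032714844), 89.1101303100586) [0.11070376 0.12951917]
top cover 789 ((538.1569213867188, -135.2961883544922), (93.17347717285156, 151.6220703125), 88.87731170654297) 0.05998870090790408
  hinge-edge slope deg 54.64111468075635 median x 0.605340602965228
  saddle 67 [ 0.53007159 -0.12490456  0.08202988] [ 0.5028 -0.135   0.5632 -0.1157] ((532.9950561523438, -124.89717864990234), (20.03803825378418, 60.489830017089844), 89.62129211425781)
  held 187 ((532.738037109375, -121.55570983886719), (40.06436538696289, 33.422794342041016), 89.37386322021484) [0.10603524 0.12987978]
```

Emit:
send_rows:
  steps:
    - [-0.002, 0.0003, 0.003, 0]
    - [0, 0, 0.003, 0]
    - [0, 0, 0.002, 0]
    - [0, 0, 0.001, 0]
    - [0, 0, 0.0005, 0]

```text
time_s: 12.95
tcp_pos: [0.5321, -0.1631, 0.09]
tcp_rot: [-2.234, -2.209, 0.0]
force: [-0.2, 0.2, -1.0]
finger_gap: 0.0354
finger_force: 40.0
```

Emit:
send_rows:
  steps:
    - [0, 0, 0.0005, 0]
    - [0, 0, 0.0005, 0]
    - [0, 0, 0, 0]
    - [0, 0, 0, 0]
    - [0, 0, 0, 0]

```text
time_s: 13.45
tcp_pos: [0.5322, -0.1632, 0.0894]
tcp_rot: [2.234, 2.208, 0.0]
force: [-1.5, 0.4, 1.9]
finger_gap: 0.0351
finger_force: 40.0
```

Emit:
send_rows:
  steps:
    - [0, 0, 0.0003, 0]
    - [0, 0, 0, 0]
    - [0, 0, 0, 0]
    - [0, 0, 0, 0]
    - [0, 0, 0, 0]

```text
time_s: 13.95
tcp_pos: [0.5322, -0.1632, 0.0893]
tcp_rot: [2.234, 2.208, -0.0]
force: [-2.9, 1.5, 5.0]
finger_gap: 0.0353
finger_force: 40.0
```

Emit:
send_rows:
  steps:
    - [0, 0, 0.0003, 0]
    - [0, 0, 0, 0]
    - [0, 0, 0, 0]
    - [0, 0, 0, 0]
    - [0, 0, 0, 0]

```text
time_s: 14.45
tcp_pos: [0.5322, -0.1632, 0.0893]
tcp_rot: [2.234, 2.208, -0.0]
force: [-3.7, 2.1, 8.0]
finger_gap: 0.0351
finger_force: 40.0
```

Emit:
send_rows:
  steps:
    - [0, -0.0003, 0.0002, 0]
    - [0, 0, 0, 0]
    - [0, 0, 0, 0]
    - [0, 0, 0, 0]
    - [0, 0, 0, 0]

```text
time_s: 14.95
tcp_pos: [0.5322, -0.1632, 0.0893]
tcp_rot: [2.234, 2.208, 0.0]
force: [-3.6, 1.4, 8.6]
finger_gap: 0.0353
finger_force: 40.0
```

```bash
python3 m2.py; python3 -c "
from workcell import r
o=r.get_obs();print(o['force'],o['torque'],o['tcp_pos'])"
```

```text
[ 0.53221715 -0.16317536  0.08928492] toolx deg 89.33826262995457 [-3.60111549  1.4142466   8.59870028] 0.035280796683805
wrist cover 20820 ((536.936767578125, -163.3966064453125), (149.13421630859375, 151.38401794433594), 89.34818267822266) 0.05995168361035485
  hinge-edge slope deg 16.072184792159224 median x 0.6070590212870688
  saddle 36 [ 0.52974352 -0.20032863  0.0837124 ] [ 0.5105 -0.2114  0.555  -0.1914] ((532.5276489257812, -201.8248748779297), (20.44418716430664, 44.61962127685547), 88.85319519042969)
  saddle 1245 [ 0.53031142 -0.12465531  0.08412597] [ 0.5012 -0.1348  0.5639 -0.1157] ((533.2838745117188, -121.29151916503906), (37.54862976074219, 65.20843505859375), 80.14437103271484)
  held 13474 ((533.69287109375, -162.3837432861328), (54.20444869995117, 116.78519439697266), 0.9317039847373962) [0.08838859 0.11910099]
top cover 813 ((538.0026245117188, -135.54873657226562), (93.0888442993164, 151.6064910888672), 88.62814331054688) 0.05981187138741923
  hinge-edge slope deg 54.5941532892631 median x 0.6055072285219194
  saddle 65 [ 0.5291849  -0.12461284  0.08264202] [ 0.5028 -0.135   0.5632 -0.1153] ((533.183837890625, -120.04241180419922), (29.286348342895508, 60.50522232055664), 88.846923828125)
  held 215 ((532.4735107421875, -123.61608123779297), (39.776878356933594, 48.562294006347656), 87.63176727294922) [0.0869775 0.1196196]
[-3.62132482  0.59988417  8.41549149] [ 1.97379686e-01  5.28913464e-01 -4.36740726e-04] [ 0.53213868 -0.16318671  0.08923135]
```

Emit:
send_rows:
  steps:
    - [0, -0.0004, 0, 0]
    - [0, 0, 0, 0]
    - [0, 0, 0, 0]
    - [0, 0, 0, 0]
    - [0, 0, 0, 0]

```text
time_s: 15.55
tcp_pos: [0.5317, -0.1633, 0.0888]
tcp_rot: [2.234, 2.208, 0.0]
force: [-3.0, 0.8, 6.6]
finger_gap: 0.035
finger_force: 40.0
```

Emit:
send_rows:
  steps:
    - [0, -0.0004, 0, 0]
    - [0, 0, 0, 0]
    - [0, 0, 0, 0]
    - [0, 0, 0, 0]
    - [0, 0, 0, 0]

```text
time_s: 16.05
tcp_pos: [0.531, -0.1633, 0.0882]
tcp_rot: [-2.234, -2.208, 0.0]
force: [0.4, 0.1, 0.1]
finger_gap: 0.035
finger_force: 40.0
```

It was bearing on one side only, and has now slid down the face to about the seat height. I press again.

Emit:
send_rows:
  steps:
    - [0, 0, 0.0004, 0]
    - [0, 0, 0, 0]
    - [0, 0, 0, 0]
    - [0, 0, 0, 0]
    - [0, 0, 0, 0]

```text
time_s: 16.55
tcp_pos: [0.531, -0.1633, 0.0881]
tcp_rot: [2.234, 2.208, -0.0]
force: [-2.8, -0.4, 4.8]
finger_gap: 0.0351
finger_force: 40.0
```

Emit:
send_rows:
  steps:
    - [0, 0, 0.0004, 0]
    - [0, 0, 0, 0]
    - [0, 0, 0, 0]
    - [0, 0, 0, 0]
    - [0, 0, 0, 0]

```text
time_s: 17.05
tcp_pos: [0.531, -0.1633, 0.0881]
tcp_rot: [2.234, 2.208, -0.0]
force: [-3.8, 1.1, 9.0]
finger_gap: 0.035
finger_force: 40.0
```

Emit:
send_rows:
  steps:
    - [0, -0.0004, 0, 0]
    - [0, -0.0004, 0, 0]
    - [0, 0, 0, 0]
    - [0, 0, 0, 0]
    - [0, 0, 0, 0]

```text
time_s: 17.55
tcp_pos: [0.5309, -0.1633, 0.0881]
tcp_rot: [2.233, 2.208, 0.001]
force: [-0.9, -0.5, 5.8]
finger_gap: 0.0353
finger_force: 40.0
```

Emit:
send_rows:
  steps:
    - [0, -0.0004, 0, 0]
    - [0, 0, 0, 0]
    - [0, 0, 0, 0]
    - [0, 0, 0, 0]
    - [0, 0, 0, 0]

```text
time_s: 18.05
tcp_pos: [0.5309, -0.1633, 0.0881]
tcp_rot: [2.233, 2.207, 0.002]
force: [0.3, -0.6, 5.0]
finger_gap: 0.0356
finger_force: 40.0
```

Emit:
send_rows:
  steps:
    - [0, 0, 0.0004, 0]
    - [0, 0, 0, 0]
    - [0, 0, 0, 0]
    - [0, 0, 0, 0]
    - [0, 0, 0, 0]

```text
time_s: 18.55
tcp_pos: [0.531, -0.1633, 0.0881]
tcp_rot: [2.233, 2.207, 0.002]
force: [-0.7, 0.1, 9.4]
finger_gap: 0.0353
finger_force: 40.0
```

Emit:
send_rows:
  steps:
    - [0, 0, 0.0002, 0]
    - [0, 0, 0, 0]
    - [0, 0, 0, 0]
    - [0, 0, 0, 0]
    - [0, 0, 0, 0]

```text
time_s: 19.05
tcp_pos: [0.5309, -0.1633, 0.088]
tcp_rot: [2.233, 2.207, 0.002]
force: [-1.0, 0.5, 9.7]
finger_gap: 0.0354
finger_force: 40.0
```

Emit:
send_rows:
  steps:
    - [0, -0.0003, 0.0002, 0]
    - [0, 0, 0, 0]
    - [0, 0, 0, 0]
    - [0, 0, 0, 0]
    - [0, 0, 0, 0]

```text
time_s: 19.55
tcp_pos: [0.5309, -0.1633, 0.088]
tcp_rot: [2.233, 2.207, 0.002]
force: [-1.3, 0.4, 11.4]
finger_gap: 0.0353
finger_force: 40.0
```

Emit:
send_rows:
  steps:
    - [0, 0, 0, 0]
    - [0, 0, 0, 0]
    - [0, 0, 0, 0]
    - [0, 0, 0, 0]
    - [0, 0, 0, 0]

```text
time_s: 20.05
tcp_pos: [0.5309, -0.1633, 0.088]
tcp_rot: [2.233, 2.207, 0.002]
force: [-1.4, 0.2, 11.8]
finger_gap: 0.0354
finger_force: 40.0
```

```bash
python3 m2.py | grep -E "toolx|cover|held|^wrist"
```

```text
[ 0.53093057 -0.1633327   0.08801285] toolx deg 89.33576369143492 [-1.38180051  0.20289178 11.83868912] 0.035364390702103024
wrist cover 21030 ((536.8397827148438, -163.68399047851562), (149.354248046875, 151.28814697265625), 89.3549575805664) 0.059955961331984976
  held 13525 ((532.3550415039062, -162.40072631835938), (53.826576232910156, 116.4518051147461), 0.25259968638420105) [0.08827473 0.11789113]
top cover 807 ((538.23828125, -135.50494384765625), (93.59795379638672, 151.68919372558594), 89.0147476196289) 0.0599146187913872
  held 218 ((532.428955078125, -123.48846435546875), (39.534725189208984, 48.39216232299805), 88.30352020263672) [0.08633715 0.11887902]
```

Emit:
send_rows:
  steps:
    - [0, -0.0004, 0, 0]
    - [0, 0, 0, 0]
    - [0, 0, 0, 0]
    - [0, 0, 0, 0]
    - [0, 0, 0, 0]

```text
time_s: 20.65
tcp_pos: [0.5309, -0.1633, 0.088]
tcp_rot: [2.232, 2.206, 0.003]
force: [0.9, 0.3, 10.7]
finger_gap: 0.0353
finger_force: 40.0
```

```bash
python3 -c "
from workcell import r
o=r.get_obs();print(o['force'],o['tcp_pos']);print(r.hand_in())"
```

```text
[ 0.87460467  0.25135687 10.68241882] [ 0.53089863 -0.16334182  0.08802926]
the job is handed in; nothing more can be done
None
```

I closed the cover, lowered the barrel into the V-block, and handed in at about 20.7 s still holding it there with about 11 N of downward push; the hand-in gave no verdict, so I can't confirm that it passed.

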